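Release the shafted roller from the feeder

TASK

Let the roller with the stub shafts out of the two-lane feeder: press down the paddle of the lever whose gate blocks that roller, keep it down until the roller has rolled down to the end stop, then let go so that the gate swings shut again and the hand is clear. Leave the other lever alone so that the plain roller stays behind its gate, do not touch or lift the rollers themselves, and do not disturb the things standing around the feeder.

Things in the scene. Friction and masses are not known exactly. Their poses are not given: they have to be found in the camera images.
- feeder: Fixed two-lane gravity feeder, grey base 270 x 270 mm, blue lane floors, 20 mm aluminium walls. Origin on the table midway between the lanes, under the uphill faces of the gates. x points uphill (12 degrees, away from the robot), y to the left lane, z up. Lane centres y = +-34.5 mm, 57 mm wide; floor 50 mm up at x = 0. Fixed pivot forks at y = +-115 mm, tops 108 mm up, x -29 to 13 mm.
- end_stop (a point): Foot of the end stop, a 27 mm high wall across the lower end (nearest the robot) of both lanes, 128 mm downhill of the feeder origin, 23 mm above the table, midway between the lanes.
- shaft_roller: Roller to release: loose aluminium, 28 mm diameter, 28 mm long, with a thin stub shaft (10 mm diameter, 12 mm long) at each end. Origin at its middle; its axis (own y) lies across the lane. It waits in either lane against the uphill side of the gate, 67 mm up. With the gate up it rolls down by itself within about a second and rests about 112 mm downhill of the feeder origin.
- plain_roller: Loose plain aluminium roller without shafts, 28 mm diameter, 52 mm long, waiting in the same way behind the gate of the other lane. Origin at its middle; its axis (own y) lies across the lane.
- paddle_left (a point): Centre of the top face of the left lever's paddle, a flat black pad 50 x 50 mm, 80 mm outward (+y of the feeder) from the lever's pivot, 104 mm above the table at rest, free space below. Moves with the lever. Pressing it down raises the gate of the left lane (feeder y > 0).
- paddle_right (a point): The same for the right lever, whose paddle lies 80 mm outward (-y of the feeder) from its pivot; pressing it down raises the gate of the right lane (feeder y < 0).
- lever_left (a joint): Left lever angle, rad: 0 = at rest, gate down; grows as the paddle is pressed, to the stop at 0.42. The gate lets a roller pass from about 0.3 rad (paddle 24 mm down; 33 mm at the stop). Pivot axis along feeder x, 97 mm above the table. A spring returns it: 2.5 N on the paddle starts it, 5 N holds it at the stop.
- lever_right (a joint): Right lever angle, rad, working just like the left lever.
- jar: Bystander: small closed jar, 48 mm diameter, 75 mm tall, loose on the table at the feeder's upper left. Origin at the centre of its underside.
- foil_core: Bystander: cardboard tube core, 60 mm outer diameter, 45 mm tall, standing loose at the feeder's lower right. Origin at the centre of its underside.
- weight: Bystander: brass weight with a small knob, 40 mm diameter, 50 mm tall, loose at the feeder's upper right. Origin at the centre of its underside.
Things that resemble listed ones, but are neither listed nor needed, are in the scene too. What is shaped like the shaft_roller but blue is not meant. Leave any purple look-alike of the plain_roller alone.

How it is judged:
By the outcome, as a careful person would: the job done as asked, in the order asked, and still so for the second after the job is handed in, with the robot touching nothing.
It also fails if it takes over 32 s, if anything falls off the work surface, if the arm or the gripper's body presses on something with over 40 N, if the wrist force passes 120 N, or if a joint passes its speed limit or range.

ROBOT

A 6-joint arm with a two-finger parallel gripper is mounted at the origin on the work surface. World frame = base frame: x ahead of the robot, y to its left, z up, the work surface at z = 0. Lengths are in m, angles in degrees, forces in N, time in s.
With the tool pointing down it reaches from about 0.375 to 0.9 m from the base axis. Payload 3.1 kg.
Tool frame: the origin (TCP) lies midway between the tips of the shut fingers; the grasp point (between the pads) lies bot.hold_point_z behind it (bot.hold_point_z is the distance from the TCP to the grasp point, in m); z points along the fingers, y is the direction in which the jaws open and shut (so a half turn about z gives the same grasp; the last joint's range is limited). The gripper opens to 87 mm and grips with 3 to 60 N. Pads are 19 mm wide; open, the fingers measure 117 mm over their backs; the gripper's body (75 mm by 190 mm) begins 51 mm behind the grasp point.
Start: joints at [-84.368, 30.224, 82.088, -0, 67.689, -10.227], TCP at [0.171, -0.601, 0.223] pointing down, gripper open.
Joint ranges: [-176.69, 176.69], [-43.24, 126.21], [12.49, 139.97], [-82, 262], [0, 151.66], [-163.58, 163.58]. Speed limits (degrees/s): [159.86, 159.86, 180, 180, 180, 180].

INTERFACE

Orientations are given as a 3x3 rotation matrix whose columns are the frame's x, y, z axes.
In Python, from rig import bot, vision, hand_in gives the robot as it stands. The module is installed in compiled form; this text tells all that it offers.
- The arm moves only by the shell command python3 -m handwheel 'ROWS'. ROWS is JSON, a list of rows, each an object of numbers: "hand": the gripper's target within -1 to 1 (fully open at 1, half-way at 0, shut at -1); "dx", "dy", "dz": the shift along the world's x, y, z in cm; "wx", "wy", "wz": the turn, a rotation vector about the world's x, y, z in rad. In form: [{"hand": .., "dx": .., "dy": .., "dz": .., "wx": .., "wy": .., "wz": ..}, ...]. A call has 1 to 10 rows; each row shifts and turns the commanded pose from where the row before left it; what a row does not reach is not made up. A row lasts 1/10 s, in which the tool goes at most 50 mm and 8.59 degrees, less where a joint would pass 70% of its speed; a pose out of reach is approached as far as the arm can. A call with a gripper value outside its range is refused whole. The fingers move at their own pace and stop on an object; the grip force is fixed at half the most. Time passes only in rows, so rows that do not move let the fingers close. It gives the time, the measured TCP pose, the force and the opening at its end, in the units of the state.
- bot.read_state(): the state, without advancing time (a new reading comes with each control period).
- vision.capture(name): name is "scene" or "top"; returns (picture, depth): 420x560x3 uint8, red, green, blue; 420x560 float32, m along the optical axis (not along the pixel's ray), 0 where there is no reading.
- vision.get_calibration(name): a dict with "fx", "fy", "cx", "cy" (pixels), "k1" (the pictures are not rectified: a ray, as slopes to the right and down, at radius r is drawn at 1 + k1 r^2 times it, then the intrinsics apply), "rvec" (rotation vector, rad) and "tvec" (3), from world to camera coordinates, as OpenCV has them. Camera axes: x right, y down, z forward; pixel columns grow to the right and rows downward; lengths in m; the calibration is good to about 2 mm. A picture is of the moment at which its call begins. get_calibration takes no time and is no camera call.
- hand_in(): hands the job in, once; it reports no verdict.
The state is a dict: "time_s": time; "joint_positions": joint angles; "qvel": joint speeds; "tau": joint torques, N m; "position": TCP position; "tcp_rot": TCP orientation; "force": force on the tool from outside, world axes, zero at the start; "moment": the same for the moment, N m; "opening": opening from 0.0 (shut) to 1.0 (fully open).
Only numpy, scipy, OpenCV 4.12 (cv2) and the standard library are available. Lean on these libraries where they do the work, as an engineer would, in place of code of your own. Each camera call takes 0.05 s, during which the arm holds its last target.

## Working session

There is one attempt and no reset: what is moved stays moved. The work goes in short steps, Python scripts to look and compute and a shell command to move; the robot and the scene stay as the last step left them, time stands still between calls to the robot, and variables do not carry over. Pictures are saved under pics/ and viewed, and the job is handed in when it is done.

```bash
mkdir -p pics; python3 - <<'E'
from rig import bot,vision
import cv2
for n in("scene","top"):
    p,d=vision.capture(n); cv2.imwrite(f"pics/{n}0.png",p[:,:,::-1]); import numpy as np; np.save(f"{n}_d.npy",d)
    print(vision.get_calibration(n))
s=bot.read_state();print(s['time_s'],s['position'],s['tcp_rot'],s['opening'],bot.hold_point_z)
E
```

```text
{'fx': 505.0630876460716, 'fy': 505.0630876460716, 'cx': 271.99950628859506, 'cy': 207.78179567959515, 'k1': -0.019265206753521547, 'rvec': array([ 1.97261061,  1.78536844, -0.55778442]), 'tvec': array([-0.06653435, -0.42836979,  1.39498891])}
{'fx': 545.3025106601215, 'fy': 545.3025106601215, 'cx': 280.6282758101416, 'cy': 204.9407313223274, 'k1': -0.018261899007448443, 'rvec': array([ 2.20518636, -2.16227112,  0.1217484 ]), 'tvec': array([0.00830449, 0.58382673, 1.16838985])}
0.1 [ 0.17075887 -0.60053639  0.22168039] [[ 9.61936841e-01  2.73271792e-01 -2.03282740e-04]
 [ 2.73271668e-01 -9.61934975e-01  1.92332107e-03]
 [ 3.30044619e-04 -1.90566481e-03 -9.99998130e-01]] 1.0026976931047626 0.0187
```

View pics/scene0.png

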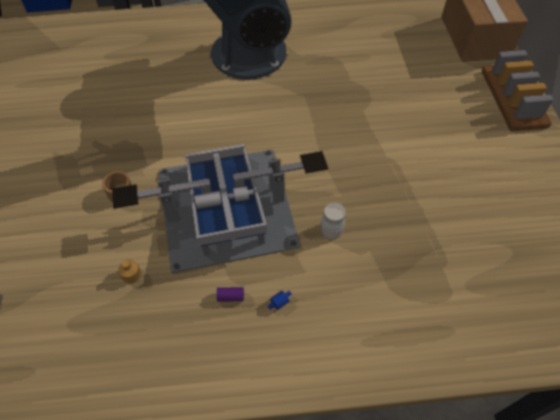

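View pics/top0.png

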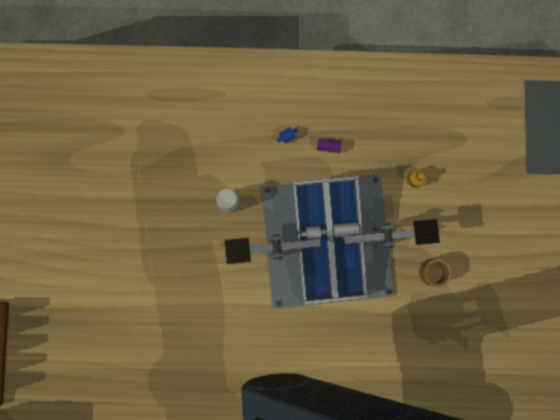

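The top view shows the rollers at (313,232) in the left lane and (346,229) in the right lane. The paddles are at (237,250) on the left and (426,232) on the right. The look-alikes, blue at (288,134) and purple at (329,146), lie behind the feeder. Next I'll check the choice in a close crop and measure.

```bash
cat > h.py <<'E'
import numpy as np,cv2
from rig import vision
def ray(n,u,v):
    c=vision.get_calibration(n);K=np.array([[c['fx'],0,c['cx']],[0,c['fy'],c['cy']],[0,0,1]])
    p=cv2.undistortPoints(np.array([[[u,v]]],float),K,np.array([c['k1'],0,0,0,0]))[0,0]
    R=cv2.Rodrigues(c['rvec'])[0]; o=-R.T@c['tvec']; return o,R.T@np.array([p[0],p[1],1])
def onz(n,u,v,z):
    o,d=ray(n,u,v); return o+d*(z-o[2])/d[2]
def dep(n,u,v,D):
    o,d=ray(n,u,v); return o+d*D
def proj(n,P):
    c=vision.get_calibration(n);K=np.array([[c['fx'],0,c['cx']],[0,c['fy'],c['cy']],[0,0,1]])
    return cv2.projectPoints(np.array([P],float),c['rvec'],c['tvec'],K,np.array([c['k1'],0,0,0,0]))[0].ravel()
E
python3 - <<'E'
from h import *
for n,(x0,y0,x1,y1) in dict(top=(215,170,455,310),scene=(100,140,340,260)).items():
    p=cv2.imread(f"pics/{n}0.png"); d=np.load(f"{n}_d.npy")
    hsv=cv2.cvtColor(p,cv2.COLOR_BGR2HSV)
    m=(p.max(2)<45).astype('uint8')
    N,L,S,C=cv2.connectedComponentsWithStats(m)
    for i in range(1,N):
        x,y,w,h,a=S[i]
        if a>150 and x0<=x and x+w<=x1 and y0<=y and y+h<=y1:
            D=np.median(d[L==i]); print(n,C[i].round(1),a,'depth',dep(n,*C[i],D).round(4),'z.104',onz(n,*C[i],.104).round(4))
p=cv2.imread("pics/top0.png")[170:310,220:450]; q=cv2.imread("pics/scene0.png")[140:260,100:340]
cv2.imwrite("pics/c1.png",cv2.resize(cv2.imread("pics/top0.png")[205:260,285:375],None,fx=8,fy=8,interpolation=cv2.INTER_CUBIC))
cv2.imwrite("pics/c2.png",cv2.resize(cv2.imread("pics/scene0.png")[165:225,175:275],None,fx=8,fy=8,interpolation=cv2.INTER_CUBIC))
E
```

```text
top [426.1 231.3] 507 depth [ 0.5283 -0.2787  0.1035] z.104 [ 0.5283 -0.2785  0.104 ]
top [237.3 250.4] 492 depth [0.4819 0.1075 0.1035] z.104 [0.4819 0.1075 0.104 ]
scene [313.6 162. ] 356 depth [0.4842 0.1087 0.1032] z.104 [0.4849 0.1086 0.104 ]
scene [124.3 195.9] 442 depth [ 0.5296 -0.2776  0.1033] z.104 [ 0.5301 -0.2774  0.104 ]
```

View pics/c1.png

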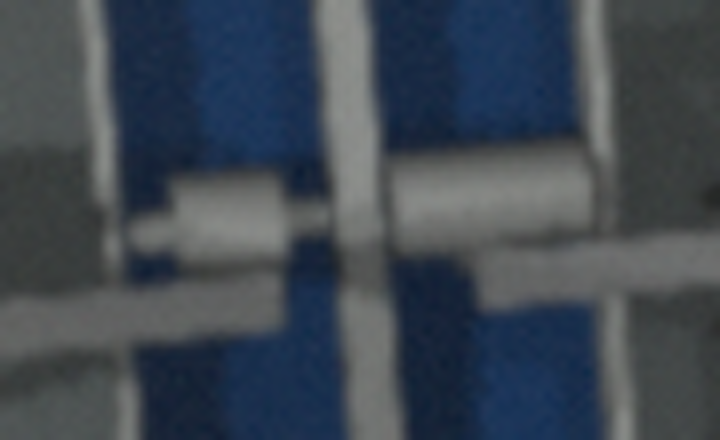

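View pics/c2.png

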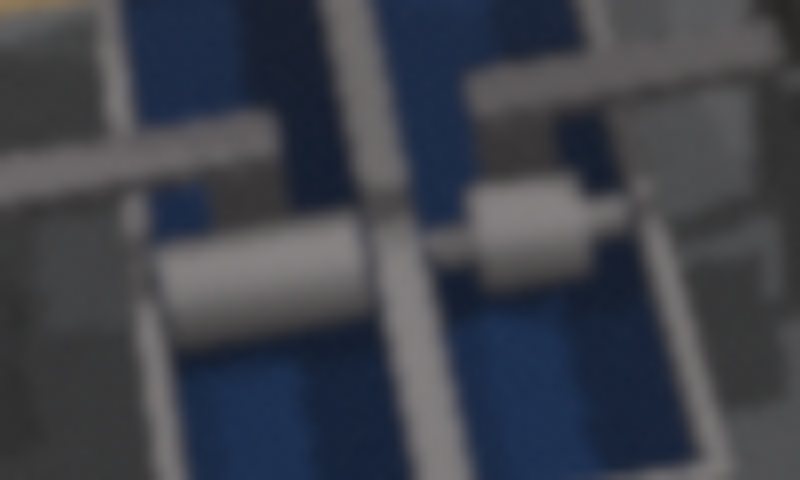

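The crops settle it: the roller with the stub shafts (top crop at about (228,220)) is in the left lane, and the plain 52 mm one is in the right. The left paddle is therefore the one to press. Both views put it at about (0.483, 0.108, 0.104), and the paddles are 0.389 m apart against a nominal 0.390. The feeder is turned about 6.9° in yaw. I'll aim 5 mm outward of the paddle centre, at (0.4825, 0.113), with the hand shut and the jaws along feeder x.

```bash
python3 -m handwheel '[{"hand":-1,"dx":2.5,"dy":3,"dz":0,"wz":0.14},{"hand":-1,"dx":2.5,"dy":3,"wz":0.14},{"hand":-1,"dx":2.5,"dy":3,"wz":0.14},{"hand":-1,"dx":2.5,"dy":3,"wz":0.14},{"hand":-1,"dx":2.5,"dy":3,"wz":0.14},{"hand":-1,"dx":2.5,"dy":3,"wz":0.14},{"hand":-1,"dx":2.5,"dy":3,"wz":0.14},{"hand":-1,"dx":2.5,"dy":3,"wz":0.14},{"hand":-1,"dx":2.5,"dy":3,"wz":0.14},{"hand":-1,"dx":2.5,"dy":3,"wz":0.14}]'
```

```text
invalid input
```

It seems every row needs all seven keys.

```bash
python3 -m handwheel '[{"hand":-1,"dx":2.5,"dy":3,"dz":0,"wx":0,"wy":0,"wz":0.14},{"hand":-1,"dx":2.5,"dy":3,"dz":0,"wx":0,"wy":0,"wz":0.14},{"hand":-1,"dx":2.5,"dy":3,"dz":0,"wx":0,"wy":0,"wz":0.14},{"hand":-1,"dx":2.5,"dy":3,"dz":0,"wx":0,"wy":0,"wz":0.14},{"hand":-1,"dx":2.5,"dy":3,"dz":0,"wx":0,"wy":0,"wz":0.14},{"hand":-1,"dx":2.5,"dy":3,"dz":0,"wx":0,"wy":0,"wz":0.14},{"hand":-1,"dx":2.5,"dy":3,"dz":0,"wx":0,"wy":0,"wz":0.14},{"hand":-1,"dx":2.5,"dy":3,"dz":0,"wx":0,"wy":0,"wz":0.14},{"hand":-1,"dx":2.5,"dy":3,"dz":0,"wx":0,"wy":0,"wz":0.14},{"hand":-1,"dx":2.5,"dy":3,"dz":0,"wx":0,"wy":0,"wz":0.14}]'
```

```text
time_s: 1.1
position: [0.4215, -0.2996, 0.2223]
tcp_rot: [[-0.111, 0.994, -0.0], [0.994, 0.111, 0.001], [0.001, -0.0, -1.0]]
force: [-0.2, -0.7, -0.0]
opening: 0.171
```

```bash
python3 -m handwheel '[{"hand":-1,"dx":0.6,"dy":4.1,"dz":0,"wx":0,"wy":0,"wz":0},{"hand":-1,"dx":0.6,"dy":4.1,"dz":0,"wx":0,"wy":0,"wz":0},{"hand":-1,"dx":0.6,"dy":4.1,"dz":0,"wx":0,"wy":0,"wz":0},{"hand":-1,"dx":0.6,"dy":4.1,"dz":0,"wx":0,"wy":0,"wz":0},{"hand":-1,"dx":0.6,"dy":4.1,"dz":0,"wx":0,"wy":0,"wz":0},{"hand":-1,"dx":0.6,"dy":4.1,"dz":0,"wx":0,"wy":0,"wz":0},{"hand":-1,"dx":0.6,"dy":4.1,"dz":0,"wx":0,"wy":0,"wz":0},{"hand":-1,"dx":0.6,"dy":4.1,"dz":0,"wx":0,"wy":0,"wz":0},{"hand":-1,"dx":0.6,"dy":4.1,"dz":0,"wx":0,"wy":0,"wz":0},{"hand":-1,"dx":0.6,"dy":4.1,"dz":0,"wx":0,"wy":0,"wz":0}]'
```

```text
time_s: 2.1
position: [0.4805, 0.1106, 0.2224]
tcp_rot: [[-0.106, 0.994, -0.001], [0.994, 0.106, -0.0], [-0.0, -0.001, -1.0]]
force: [-0.1, 0.8, -0.3]
opening: 0.006
```

Now down to just above the paddle, at z about 0.110.

```bash
python3 -m handwheel '[{"hand":-1,"dx":0.2,"dy":0.2,"dz":-2,"wx":0,"wy":0,"wz":0},{"hand":-1,"dx":0,"dy":0,"dz":-3,"wx":0,"wy":0,"wz":0},{"hand":-1,"dx":0,"dy":0,"dz":-3,"wx":0,"wy":0,"wz":0},{"hand":-1,"dx":0,"dy":0,"dz":-2,"wx":0,"wy":0,"wz":0},{"hand":-1,"dx":0,"dy":0,"dz":-1,"wx":0,"wy":0,"wz":0},{"hand":-1,"dx":0,"dy":0,"dz":0,"wx":0,"wy":0,"wz":0}]'; python3 - <<'E'
from h import *
for n in("scene","top"):
    p,d=vision.capture(n); cv2.imwrite(f"pics/{n}1.png",p[:,:,::-1])
q=cv2.imread("pics/scene1.png")[120:240,170:370]; cv2.imwrite("pics/c3.png",cv2.resize(q,None,fx=4,fy=4))
E
```

```text
time_s: 2.7
position: [0.4818, 0.1108, 0.1113]
tcp_rot: [[-0.106, 0.994, -0.003], [0.994, 0.106, -0.0], [0.0, -0.003, -1.0]]
force: [-0.6, 0.7, -0.1]
opening: 0.004
```

View pics/c3.png

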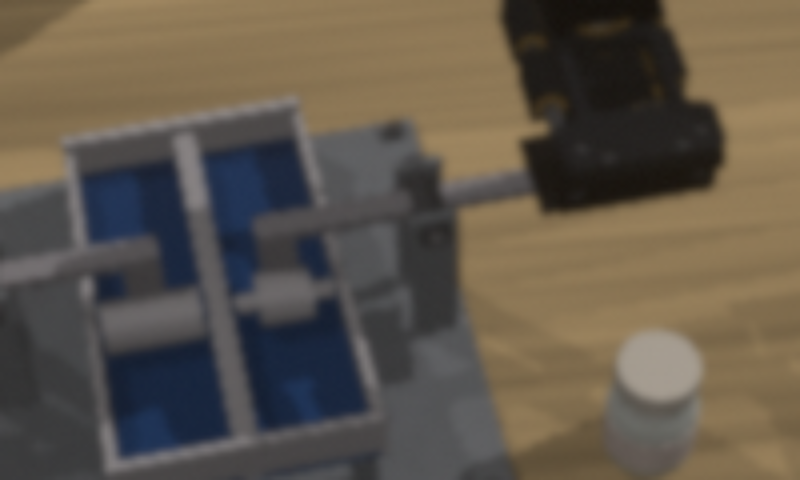

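The hand is over the left paddle (crop at about (620,150)), clear of the fork and the jar. Now I'll press it.

```bash
python3 -m handwheel '[{"hand":-1,"dx":0,"dy":0.1,"dz":-0.6,"wx":0,"wy":0,"wz":0},{"hand":-1,"dx":0,"dy":0,"dz":-0.8,"wx":0,"wy":0,"wz":0},{"hand":-1,"dx":0,"dy":0,"dz":-0.8,"wx":0,"wy":0,"wz":0},{"hand":-1,"dx":0,"dy":0,"dz":-0.7,"wx":0,"wy":0,"wz":0},{"hand":-1,"dx":0,"dy":0,"dz":-0.6,"wx":0,"wy":0,"wz":0},{"hand":-1,"dx":0,"dy":0,"dz":-0.2,"wx":0,"wy":0,"wz":0},{"hand":-1,"dx":0,"dy":0,"dz":0,"wx":0,"wy":0,"wz":0}]'; python3 - <<'E'
from h import *
for n in("scene","top"):
    p,d=vision.capture(n); cv2.imwrite(f"pics/{n}2.png",p[:,:,::-1])
q=cv2.imread("pics/scene2.png")[120:240,170:370]; cv2.imwrite("pics/c4.png",cv2.resize(q,None,fx=4,fy=4))
E
```

```text
time_s: 3.5
position: [0.4833, 0.1117, 0.0753]
tcp_rot: [[-0.106, 0.994, 0.001], [0.994, 0.106, -0.0], [-0.0, 0.001, -1.0]]
force: [1.7, -1.1, 5.2]
opening: 0.005
```

View pics/c4.png

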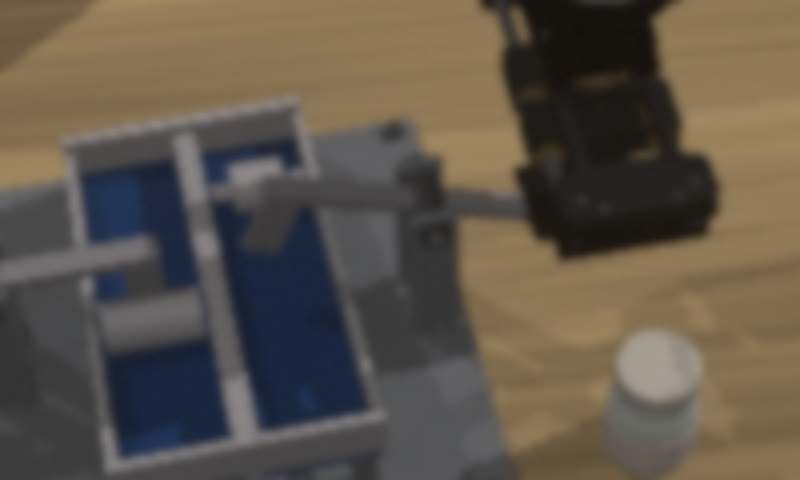

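The gate is up and the roller is past it, at about crop (255,175). I'll hold the paddle down for another 1.5 s.

```bash
python3 -m handwheel '[{"hand":-1,"dx":0,"dy":0,"dz":0,"wx":0,"wy":0,"wz":0},{"hand":-1,"dx":0,"dy":0,"dz":0,"wx":0,"wy":0,"wz":0},{"hand":-1,"dx":0,"dy":0,"dz":0,"wx":0,"wy":0,"wz":0},{"hand":-1,"dx":0,"dy":0,"dz":0,"wx":0,"wy":0,"wz":0},{"hand":-1,"dx":0,"dy":0,"dz":0,"wx":0,"wy":0,"wz":0},{"hand":-1,"dx":0,"dy":0,"dz":0,"wx":0,"wy":0,"wz":0},{"hand":-1,"dx":0,"dy":0,"dz":0,"wx":0,"wy":0,"wz":0},{"hand":-1,"dx":0,"dy":0,"dz":0,"wx":0,"wy":0,"wz":0},{"hand":-1,"dx":0,"dy":0,"dz":0,"wx":0,"wy":0,"wz":0},{"hand":-1,"dx":0,"dy":0,"dz":0,"wx":0,"wy":0,"wz":0}]';python3 -m handwheel '[{"hand":-1,"dx":0,"dy":0,"dz":0,"wx":0,"wy":0,"wz":0},{"hand":-1,"dx":0,"dy":0,"dz":0,"wx":0,"wy":0,"wz":0},{"hand":-1,"dx":0,"dy":0,"dz":0,"wx":0,"wy":0,"wz":0},{"hand":-1,"dx":0,"dy":0,"dz":0,"wx":0,"wy":0,"wz":0},{"hand":-1,"dx":0,"dy":0,"dz":0,"wx":0,"wy":0,"wz":0}]'; python3 - <<'E'
from h import *
for n in("scene","top"):
    p,d=vision.capture(n); cv2.imwrite(f"pics/{n}3.png",p[:,:,::-1])
a=cv2.resize(cv2.imread("pics/scene3.png")[130:230,170:300],None,fx=5,fy=5)
cv2.imwrite("pics/c5.png",a)
L=np.array([.483,.108]);R=np.array([.529,-.278]);O=(L+R)/2;y=(L-R)/np.linalg.norm(L-R);x=np.array([y[1],-y[0]])
P=O-.112*x+.0345*y; e=proj("scene",[*P,.047]); print(P,"expected scene px",e, "crop",(e-[170,130])*5)
E
```

```text
time_s: 4.6
position: [0.4832, 0.1118, 0.0758]
tcp_rot: [[-0.106, 0.994, 0.001], [0.994, 0.106, -0.0], [-0.0, 0.001, -1.0]]
force: [1.0, -0.5, 5.0]
opening: 0.003
time_s: 5.1
position: [0.4833, 0.1118, 0.0758]
tcp_rot: [[-0.106, 0.994, 0.001], [0.994, 0.106, 0.0], [-0.0, 0.001, -1.0]]
force: [1.4, -1.0, 5.0]
opening: 0.001
[ 0.39070441 -0.06399577] expected scene px [230.30880307 151.88719195] crop [301.54401535 109.43595977]
```

View pics/c5.png

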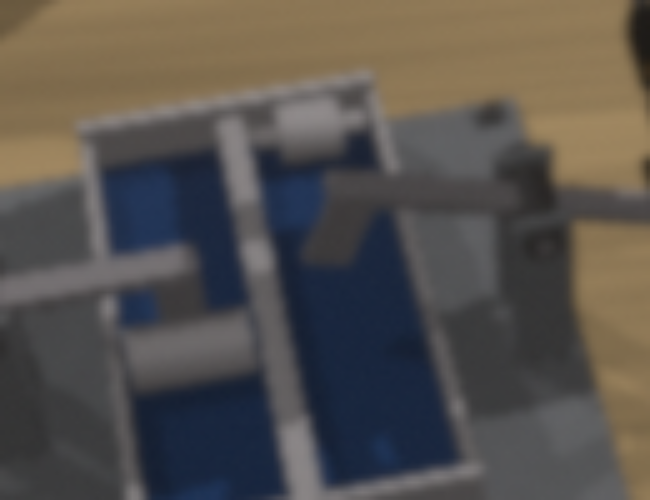

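The roller appears to be against the end stop, at crop (310,130). Before releasing I'll check its measured position numerically.

```bash
python3 - <<'E'
from h import *
L=np.array([.483,.108]);R=np.array([.529,-.278]);O=(L+R)/2;y=(L-R)/np.linalg.norm(L-R);x=np.array([y[1],-y[0]])
u,v=170+310/5,130+130/5
P=onz("scene",u,v,.045);print(P,(P[:2]-O)@x,(P[:2]-O)@y)
p,d=vision.capture("scene");Q=dep("scene",u,v,d[int(v),int(u)]);print("surface",Q,(Q[:2]-O)@x,(Q[:2]-O)@y)
cv2.imwrite("pics/t4.png",cv2.resize(cv2.imread("pics/top3.png")[170:320,210:450],None,fx=3,fy=3))
a=cv2.cvtColor(p,cv2.COLOR_RGB2BGR);print("diff",cv2.absdiff(a,cv2.imread("pics/scene3.png"))[135:175,220:260].mean())
E
```

```text
[ 0.40140776 -0.06088666  0.045     ] -0.1010039451715114 0.03632070088445444
surface [ 0.40361535 -0.06078573  0.04763934] -0.09879991731687529 0.03615969020554585
diff 0.4683333333333333
```

View pics/t4.png

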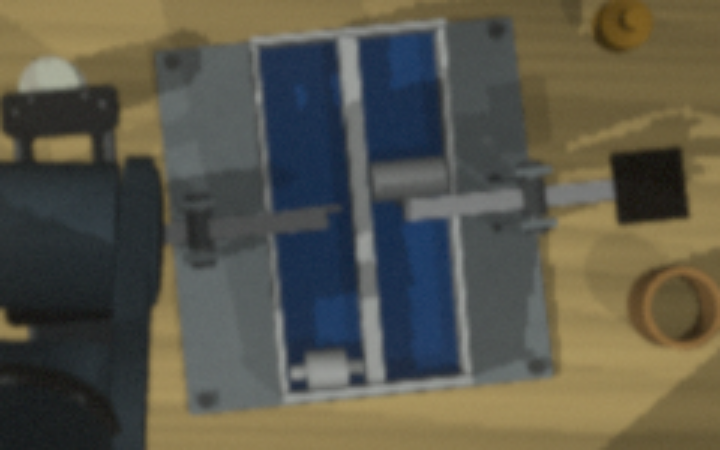

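The roller is at rest. It measures about 0.10 m downhill of the paddle line, and the paddle line itself lies about 8 mm downhill of the feeder origin, so that agrees with the 112 mm given. Its image is not changing. The plain roller is still held. Now I'll release gently and go straight up.

```bash
python3 -m handwheel '[{"hand":-1,"dx":0,"dy":0,"dz":0.6,"wx":0,"wy":0,"wz":0},{"hand":-1,"dx":0,"dy":0,"dz":0.8,"wx":0,"wy":0,"wz":0},{"hand":-1,"dx":0,"dy":0,"dz":0.8,"wx":0,"wy":0,"wz":0},{"hand":-1,"dx":0,"dy":0,"dz":0.8,"wx":0,"wy":0,"wz":0},{"hand":-1,"dx":0,"dy":0,"dz":1,"wx":0,"wy":0,"wz":0},{"hand":-1,"dx":0,"dy":0,"dz":2,"wx":0,"wy":0,"wz":0},{"hand":-1,"dx":0,"dy":0,"dz":3,"wx":0,"wy":0,"wz":0},{"hand":-1,"dx":0,"dy":0,"dz":3,"wx":0,"wy":0,"wz":0},{"hand":-1,"dx":0,"dy":0,"dz":2,"wx":0,"wy":0,"wz":0},{"hand":-1,"dx":0,"dy":0,"dz":0,"wx":0,"wy":0,"wz":0}]'
python3 -m handwheel '[{"hand":-1,"dx":-1,"dy":2,"dz":0,"wx":0,"wy":0,"wz":0},{"hand":-1,"dx":-1,"dy":3,"dz":0,"wx":0,"wy":0,"wz":0},{"hand":-1,"dx":-1,"dy":3,"dz":0,"wx":0,"wy":0,"wz":0},{"hand":-1,"dx":-1,"dy":3,"dz":0,"wx":0,"wy":0,"wz":0},{"hand":-1,"dx":0,"dy":3,"dz":0,"wx":0,"wy":0,"wz":0},{"hand":-1,"dx":0,"dy":2,"dz":0,"wx":0,"wy":0,"wz":0},{"hand":-1,"dx":0,"dy":0,"dz":0,"wx":0,"wy":0,"wz":0},{"hand":-1,"dx":0,"dy":0,"dz":0,"wx":0,"wy":0,"wz":0},{"hand":-1,"dx":0,"dy":0,"dz":0,"wx":0,"wy":0,"wz":0}]'
python3 - <<'E'
from h import *
for n in("scene","top"):
    p,d=vision.capture(n); cv2.imwrite(f"pics/{n}5.png",p[:,:,::-1])
a=cv2.resize(cv2.imread("pics/scene5.png")[120:290,90:360],None,fx=2.9,fy=2.9)
cv2.imwrite("pics/s6.png",a)
p=cv2.imread("pics/top5.png")
cv2.imwrite("pics/t6.png",cv2.resize(p[120:320,200:460],None,fx=2.9,fy=2.9))
N,L,S,C=cv2.connectedComponentsWithStats((p.max(2)<45).astype('uint8'))
print([(C[i].round(1),S[i][4]) for i in range(1,N) if 300<S[i][4]<900])
E
```

```text
time_s: 6.25
position: [0.4844, 0.1115, 0.2185]
tcp_rot: [[-0.106, 0.994, 0.006], [0.994, 0.106, -0.001], [-0.001, 0.006, -1.0]]
force: [1.4, -0.1, 0.3]
opening: 0.005
time_s: 7.15
position: [0.4422, 0.2706, 0.2148]
tcp_rot: [[-0.105, 0.994, -0.002], [0.994, 0.105, -0.001], [-0.001, -0.002, -1.0]]
force: [-0.4, -0.0, -0.5]
opening: 0.009
[(array([426.1, 231.2]), np.int32(504)), (array([237.5, 250.3]), np.int32(473))]
```

View pics/s6.png

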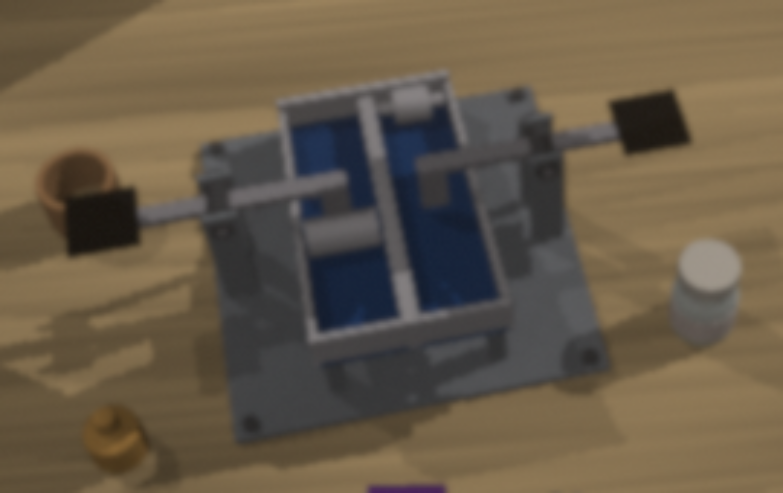

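View pics/t6.png

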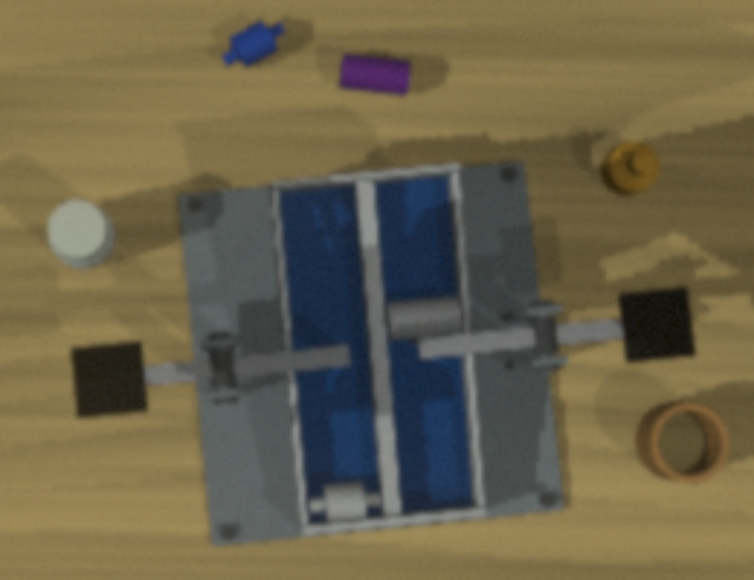

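The left gate is shut, and both paddles are back at their starting pixels. The shaft roller is at the end stop (345,502), the plain roller is still held (425,318), and the bystanders haven't moved.

```bash
python3 -c "from rig import hand_in; print(hand_in())"
```

```text
the job is handed in; nothing more can be done
None
```

I released the shaft roller and handed the job in about 7.3 s after the start. It was in the left lane, so I pressed only the left paddle, with about 5 N. I held it down for about 2 s until the roller stopped moving at the end stop, then lifted straight up and moved the hand to the side.

- **Gate and levers:** the final pictures show the left gate shut and both paddles within 0.2 px of where they started. The right lever was not touched.
- **Rollers and bystanders:** the shaft roller lies at the end stop and the plain roller is still behind its gate. By eye, the jar, foil core, weight, and the blue and purple look-alikes stand as before.
- **Hand:** it ended clear of everything, with wrist force near zero.
- **Disagreement:** the roller's rest position first measured about 101 mm downhill instead of the given 112 mm. About 8 mm of that is because I measured from the line between the paddles, which I worked out lies downhill of the feeder origin. The rest is from picking the pixel on the uphill side of the roller.
- **Refused call:** my first move was rejected because its rows lacked some keys, and nothing moved.

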